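Lay out the blower's drive parts

TASK

Lay out the four dismantled blower parts for reassembly: set the ball bearing, the pillow-block housing, the square flange bearing and the belt pulley each flat on the plywood board that bears its own painted outline, centred on that outline, with the pillow block and the square flange turned to line up with theirs. Set each part down rather than dropping it, and leave the oil can and the steel tumbler standing where they are.

Things in the scene. Friction and masses are not known exactly. Their poses are not given: they have to be found in the camera images.
- bearing: Sealed ball bearing lying flat, plain steel disc 52 mm in diameter, 18 mm high, dark seal ring and a black dummy bore on top (solid). About 0.2 kg. Origin: centre of its underside; z up.
- pillow: Grey pillow-block bearing housing standing on its foot: foot 34 (x) x 110 (y) x 14 mm high; body above it 34 (x) x 60 (y) mm up to 44 mm high, then 34 x 36 mm up to 58 mm; the steel bearing faces look along x and stand out 1 mm. Same either way round. Best taken across the 34 mm (along x). About 0.55 kg. Origin: centre of its underside; y along the foot; z up.
- flange: Square flange bearing, lying on its grey plate 66 x 66 x 12 mm, with a round steel boss 40 mm in diameter standing on the plate's centre from 12 to 46 mm high (take it by the boss). About 0.45 kg. Origin: centre of its underside; x, y along the plate's sides; z up.
- pulley: Aluminium V-belt pulley lying flat: wheel 84 mm in diameter, 22 mm high, with a round hub 36 mm in diameter standing on its centre from 22 to 54 mm high (take it by the hub). About 0.5 kg. Origin: centre of its underside; z up.
- pad_bearing: Fixed plywood layout board, 104 (x) x 124 (y) x 6 mm high, on the bench, with a black painted outline at its middle: a disc 55 mm in diameter with a bare 25 mm round in it. Origin: centre of its underside, under the outline's centre; z up; x and y along its sides (124 mm side along y).
- pad_pillow: Fixed plywood layout board, 104 (x) x 124 (y) x 6 mm high, on the bench, with a black painted outline at its middle: a long bar 37 (x) x 113 (y) mm with two bare bolt-hole rounds near its ends. Origin: centre of its underside, under the outline's centre; z up; x and y along its sides (124 mm side along y).
- pad_flange: Fixed plywood layout board, 104 (x) x 124 (y) x 6 mm high, on the bench, with a black painted outline at its middle: a square 69 x 69 mm, parallel to the board's sides, with a bare 24 mm round in it. Origin: centre of its underside, under the outline's centre; z up; x and y along its sides (124 mm side along y).
- pad_pulley: Fixed plywood layout board, 104 (x) x 124 (y) x 6 mm high, on the bench, with a black painted outline at its middle: a disc 87 mm in diameter (the larger of the two discs) with a bare 20 mm round in it. Origin: centre of its underside, under the outline's centre; z up; x and y along its sides (124 mm side along y).
- oil_can: Bystander, not to be moved: copper-coloured oil can with a thin spout, 56 mm in diameter, 130 mm high, standing at the right of the parts. Origin: centre of its underside; z up.
- tumbler: Bystander, not to be moved: open steel tumbler, 68 mm in diameter at the rim, 85 mm high, standing at the left of the parts. Origin: centre of its underside; z up.
Things that resemble listed ones, but are neither listed nor needed, are in the scene too. Several things have the shape of the pulley; the one meant has the colours described above.

How it is judged:
At the end, for the whole second after the job is handed in: Each part lies flat, at rest and released on the board with its own outline, its centre within 12 mm of the outline's centre; pillow block and flange within 0.2 rad of theirs (any equal way round); oil can and tumbler upright, within 4 cm of where they stood (horizontal distance between bearing and pad_bearing below 0.012 m and z of bearing in the frame of pad_bearing between 0.003 and 0.009 m and angle between each of bearing, pillow, flange, pulley's own z axis and vertical below 0.1 rad and linear speed of each of bearing, pillow, flange, pulley below 0.02 m/s and angular speed of each of bearing, pillow, flange, pulley below 0.2 rad/s and contact force between each of bearing, pillow, flange, pulley and the fingers below 0.05 N and horizontal distance between pillow and pad_pillow below 0.012 m and z of pillow in the frame of pad_pillow between 0.003 and 0.009 m and horizontal distance between flange and pad_flange below 0.012 m and z of flange in the frame of pad_flange between 0.003 and 0.009 m and horizontal distance between pulley and pad_pulley below 0.012 m and z of pulley in the frame of pad_pulley between 0.003 and 0.009 m and angle between the y axis of pillow and the y axis of pad_pillow, either way round below 0.2 rad and (angle between the x axis of flange and the x axis of pad_flange, either way round below 0.2 rad or angle between the x axis of flange and the y axis of pad_flange, either way round below 0.2 rad) and angle between each of oil_can, tumbler's own z axis and vertical below 0.2 rad and distance of each of oil_can, tumbler from where it was at the start of the episode below 0.04 m); the robot touches nothing.
It fails at once if a part is dropped (falls free, more than 5 cm above the bench) ((height (world z) of bearing above 0.05 m and contact force between bearing and anything else below 0.01 N and linear speed of bearing above 0.4 m/s) or (height (world z) of pillow above 0.05 m and contact force between pillow and anything else below 0.01 N and linear speed of pillow above 0.4 m/s) or (height (world z) of flange above 0.05 m and contact force between flange and anything else below 0.01 N and linear speed of flange above 0.4 m/s) or (height (world z) of pulley above 0.05 m and contact force between pulley and anything else below 0.01 N and linear speed of pulley above 0.4 m/s)).
It fails at once if the oil can is knocked over or shoved more than 4 cm (angle between oil_can's own z axis and vertical above 0.5 rad or distance of oil_can from where it was at the start of the episode above 0.04 m).
It fails at once if the steel tumbler is knocked over or shoved more than 4 cm (angle between tumbler's own z axis and vertical above 0.5 rad or distance of tumbler from where it was at the start of the episode above 0.04 m).
It also fails if it takes over 93 s, if anything falls off the work surface, if the arm or the gripper's body presses on something with over 40 N, if the wrist force passes 120 N, or if a joint passes its speed limit or range.

ROBOT

A 7-joint arm with a two-finger parallel gripper is mounted at the origin on the work surface. World frame = base frame: x ahead of the robot, y to its left, z up, the work surface at z = 0. Lengths are in m, angles in rad, forces in N, time in s.
With the tool pointing down it reaches from about 0.425 to 1.025 m from the base axis. Payload 9.4 kg.
Tool frame: the origin (TCP) lies at the centre of the arm's flange, where the gripper is bolted on; the fingertips stand 186 mm ahead of it and the grasp point (between the pads) lies 167 mm ahead of it; z points along the fingers, y is the line along which they close (so a half turn about z gives the same grasp; the last joint's range is limited). The gripper opens to 93 mm and grips with 3 to 60 N. Pads are 15 mm wide; open, the fingers measure 128 mm over their backs; the gripper's body (75 mm by 188 mm) begins 65 mm behind the grasp point.
Start: joints at [-0.077, 0.599, -0.003, 1.599, 0.002, 0.943, -0.08], TCP at [0.725, 0, 0.405] pointing down, gripper open.
Joint ranges: [-2.57, 2.57], [-0.35, 1.97], [-1.29, 1.29], [0.11, 2.56], [-1.05, 4.19], [0.11, 1.86], [-2.63, 2.63]. Speed limits (rad/s): [2.22, 2.22, 3.01, 3.01, 3.14, 3.14, 3.14].

INTERFACE

Orientations are given as a unit quaternion [w, x, y, z].
In Python, from workcell import manip gives the robot as it stands.
- The arm moves only by the tool arm_command, never from a script. Its argument "series" is a list of rows, each a list of 7 numbers: the shift along the tool's x, y, z in mm, then the turn, a rotation vector about the tool's x, y, z in rad, then the gripper command: -1 is shut, 1 is fully open, values between are in proportion. A call has 1 to 5 rows; each row is the pose to reach, as a shift and turn from the pose commanded when the call began, along the tool's axes at that moment; what a row does not reach only later rows make up. A row lasts 1/12 s, in which the tool goes at most 41.7 mm and 7.16 degrees, less where a joint would pass 70% of its speed; a pose out of reach is approached as far as the arm can. A call with a gripper value outside its range is refused whole. The fingers move at their own pace and stop on an object; "squeeze" is the grip in N (left out, the last holds). Time passes only in rows, so rows that repeat a pose let the fingers close. It gives the time, the measured TCP pose, the force, the opening and the grip force at its end, in the units of the state.
- manip.get_state(): the state, without advancing time (a new reading comes with each control period).
- manip.get_image(name): name is "scene" or "side" or "wrist"; returns a dict with "color" (384x512x3 uint8, blue, green, red), "range_z" (384x512 float32, m along the optical axis (not along the pixel's ray), 0 where there is no reading), "fx", "fy", "cx", "cy" (pixels), "D" ([k1, k2, p1, p2, k3] as OpenCV has them; the pictures are not rectified), "R" (3x3) and "t" (3): a world point X has camera coordinates R X + t. Camera axes: x right, y down, z forward; pixel columns grow to the right and rows downward; lengths in m; the calibration is good to about 2 mm. A picture is of the moment at which its call begins.
- manip.finish_job(): hands the job in; it is judged then, once.
The state is a dict: "clock": time; "q": joint angles; "joint_velocities": joint speeds; "effort": joint torques, N m; "tcp_pos": TCP position; "orientation": TCP orientation; "wrist_force": force on the tool from outside, world axes, zero at the start; "torque": the same for the moment, N m; "grip_width": opening from 0.0 (shut) to 1.0 (fully open); "finger_force": force on a finger pad.
Only numpy, scipy, OpenCV 4.12 (cv2) and the standard library are available. Lean on these libraries where they do the work, as an engineer would, in place of code of your own. Each camera call takes 0.05 s, during which the arm holds its last target. There are 200 camera calls.

## Working session

There is one attempt and no reset: what is moved stays moved. The work goes in short steps, Python scripts to look and compute and a tool call to move; the robot and the scene stay as the last step left them, time stands still between calls to the robot, and variables do not carry over. Pictures are saved under pics/ and viewed, at most 14 in all, crops included, and the job is handed in when it is done.

Besides the shell and the picture viewer there is one more tool, called after ">>>" as name(argument=value, ...), one argument or row to a line, values as JSON. arm_command: Moves the arm, as the interface text tells. Its arguments: {"type":"object","properties":{"series":{"type":"array"},"squeeze":{"type":"number"}},"required":["series"]}

```bash
ls; mkdir -p pics
python3 - <<'E'
from workcell import manip
import cv2,numpy as np,pickle
d={}
for n in("scene","side","wrist"):
    d[n]=manip.get_image(n); cv2.imwrite(f"pics/{n}0.png",d[n]["color"])
    i=d[n]; print(n,i["fx"],i["cx"],i["cy"],i["D"],(-i["R"].T@i["t"]).round(3))
pickle.dump(d,open("im0.pkl","wb"))
s=manip.get_state();print(s)
E
```

```text
pics
scene 381.3884556654272 260.0619882052326 190.33644206263898 [-0.09875647  0.          0.          0.          0.        ] [ 1.063 -0.379  0.78 ]
side 424.8657326626429 252.97248554923 190.30574729453625 [-0.03603833  0.          0.          0.          0.        ] [0.049 0.757 0.831]
wrist 310.94061350007786 252.35324287139474 189.35762201967304 [-0.00988721  0.          0.          0.          0.        ] [0.725 0.076 0.385]
{'clock': 0.15, 'q': array([-0.07670067,  0.59993883, -0.00253144,  1.59989739,  0.00180058,
        0.94289966, -0.0797737 ]), 'joint_velocities': array([-0.00167588, -0.00303184,  0.0003926 , -0.00131202,  0.00041185,
        0.00100519,  0.00119724]), 'effort': array([ 4.23705205e-03, -7.65584278e+01,  1.49971146e+00, -2.52563953e+01,
       -5.22377843e-02,  1.48844108e-02,  9.41959070e-05]), 'tcp_pos': array([7.24871128e-01, 8.02304744e-06, 4.04077631e-01]), 'orientation': array([-3.59784633e-04,  7.07079892e-01,  7.07133439e-01, -4.42938160e-04]), 'wrist_force': array([-0.84635113, -0.05882997,  0.1364268 ]), 'torque': array([ 0.02163765,  0.01669885, -0.0169182 ]), 'finger_force': 0.0, 'grip_width': 1.0028139021957703}
```

View pics/scene0.png

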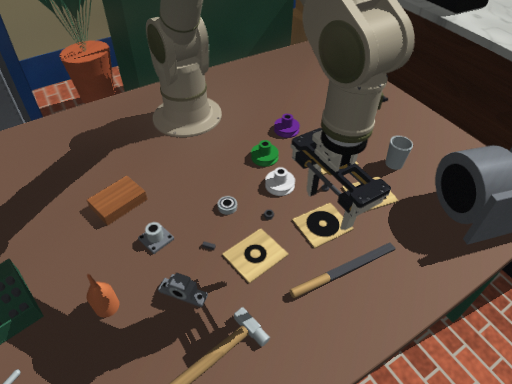

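View pics/side0.png

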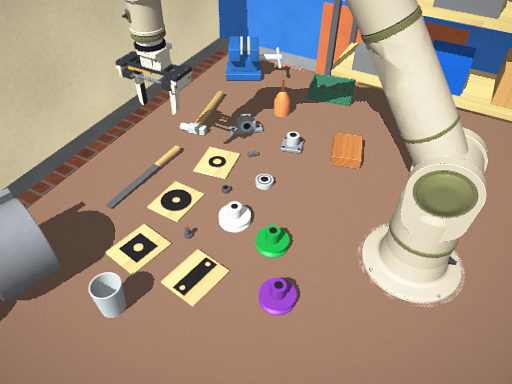

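View pics/wrist0.png

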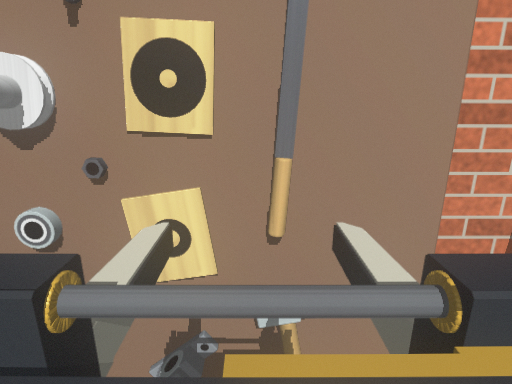

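Side view: pulley candidates are white/aluminium (235,215), green (272,240) and purple (277,295). The one described is the aluminium one. Bearing is at (264,181), with a small nut at (226,188). Flange bearing is at (292,142), pillow block at (245,126). Boards: bearing (217,162), pulley (176,200), flange (138,247), pillow (195,276).

```bash
cat > h.py <<'E'
from workcell import manip
import cv2,numpy as np,pickle
def cloud(i):
    K=np.array([[i["fx"],0,i["cx"]],[0,i["fy"],i["cy"]],[0,0,1]]);h,w=i["range_z"].shape
    u,v=np.meshgrid(np.arange(w,dtype=float),np.arange(h,dtype=float))
    n=cv2.undistortPoints(np.stack([u,v],-1).reshape(-1,1,2),K,np.array(i["D"])).reshape(h,w,2)
    ray=np.concatenate([n,np.ones((h,w,1))],-1)
    R,t=np.array(i["R"]),np.array(i["t"]); P=(ray*i["range_z"][...,None]-t)@R
    return P,ray@R,-R.T@t
def onplane(ray,c,z): return c+ray*((z-c[2])/ray[...,2:])
def comps(m,amin):
    n,l,s,c=cv2.connectedComponentsWithStats(m.astype(np.uint8))
    return [(l==k,s[k],c[k]) for k in range(1,n) if s[k][4]>=amin]
def rect(p):
    (c,s,a)=cv2.minAreaRect(p[:,:2].astype(np.float32)); b=cv2.boxPoints((c,s,a))
    e=max([b[1]-b[0],b[2]-b[1]],key=np.linalg.norm)
    return np.round(c,4),np.round(sorted(s),4),round(float(np.degrees(np.arctan2(e[1],e[0]))%180),1)
E
cat > m.py <<'E'
from h import *
d=pickle.load(open("im0.pkl","rb"))
for n in("side","scene","wrist"):
    i=d[n];P,ray,c=cloud(i);G=onplane(ray,c,0.006)
    hsv=cv2.cvtColor(i["color"],cv2.COLOR_BGR2HSV)
    y=cv2.inRange(hsv,(15,60,110),(35,255,255))>0
    Z=P[...,2];ok=i["range_z"]>0
    ws=(P[...,0]>.3)&(P[...,0]<1.05)&(abs(P[...,1])<.5)&ok
    print(n)
    for m,s,ce in comps(y&ws&(Z<.02),200):
        q=cv2.findContours(m.astype(np.uint8),0,1)[0][0][:,0]
        print(" board",ce.round(),rect(G[q[:,1],q[:,0]]))
        full=cv2.drawContours(np.zeros(m.shape,np.uint8),[q],-1,1,-1)>0
        for k,s2,c2 in comps(full&~m,60):
            qq=cv2.findContours(k.astype(np.uint8),0,1)[0][0][:,0]
            print("    dark",c2.round(),rect(G[qq[:,1],qq[:,0]]))
    for m,s,ce in comps(ws&(Z>.01)&(Z<.16)&~y,60):
        p=P[m]; zt=np.percentile(p[:,2],98); top=p[p[:,2]>zt-.004]
        print(" obj",ce.round(),s[4],"zt",zt.round(3),"all",rect(p),"top",rect(top))
E
python3 m.py
```

```text
side
 board [217. 163.] (array([ 0.6147, -0.0961]), array([0.1074, 0.1328]), 98.7)
    dark [217. 161.] (array([ 0.6159, -0.0988]), array([0.0479, 0.0486]), 63.4)
 board [175. 202.] (array([0.6271, 0.1028]), array([0.1074, 0.1303]), 87.1)
    dark [176. 200.] (array([0.628 , 0.1006]), array([0.0762, 0.0819]), 28.6)
 board [138. 249.] (array([0.6092, 0.2871]), array([0.1099, 0.1287]), 78.7)
    dark [138. 247.] (array([0.6107, 0.2858]), array([0.0657, 0.0663]), 78.6)
 board [195. 277.] (array([0.4376, 0.2908]), array([0.1083, 0.128 ]), 79.9)
    dark [194. 276.] (array([0.4382, 0.2896]), array([0.0339, 0.1107]), 79.6)
 obj [282. 102.] 275 zt 0.122 all (array([ 0.5576, -0.4412]), array([0.0423, 0.0545]), 31.8) top (array([ 0.5626, -0.4486]), array([0.0038, 0.0116]), 116.5)
 obj [194. 127.] 211 zt 0.029 all (array([ 0.7849, -0.2319]), array([0.087 , 0.1179]), 117.2) top (array([ 0.7699, -0.2032]), array([0.0271, 0.0855]), 8.8)
 obj [245. 124.] 385 zt 0.06 all (array([ 0.6205, -0.2884]), array([0.0418, 0.1084]), 33.7) top (array([ 0.6202, -0.2881]), array([0.0334, 0.0362]), 122.7)
 obj [
[... 4181 characters left out ...]
 179.4) top (array([ 0.5286, -0.0019]), array([0.0231, 0.0268]), 179.4)
 obj [ 36. 229.] 1378 zt 0.021 all (array([ 0.4462, -0.0811]), array([0.0513, 0.0527]), 177.7) top (array([ 0.4459, -0.0811]), array([0.0513, 0.0522]), 177.7)
 obj [275. 322.] 282 zt 0.029 all (array([ 0.7602, -0.2193]), array([0.0242, 0.0588]), 179.5) top (array([ 0.7603, -0.2147]), array([0.0156, 0.0588]), 1.2)
 obj [285. 341.] 141 zt 0.027 all (array([ 0.7703, -0.2525]), array([0.0132, 0.0518]), 91.1) top (array([ 0.7719, -0.2474]), array([0.0092, 0.0415]), 89.9)
 obj [186. 359.] 1597 zt 0.057 all (array([ 0.6202, -0.2899]), array([0.035 , 0.1121]), 36.2) top (array([ 0.6214, -0.2732]), array([0.0104, 0.0253]), 177.9)
```

>>> arm_command(
  series=[
    [44, -137, 50, 0, 0, 0, 1],
    [44, -137, 50, 0, 0, 0, 1],
    [44, -137, 50, 0, 0, 0, 1],
    [44, -137, 50, 0, 0, 0, 1],
    [44, -137, 50, 0, 0, 0, 1],
  ],
  squeeze=40,
)

```text
clock: 0.57
tcp_pos: [0.5828, 0.0457, 0.3529]
orientation: [-0.002, 0.706, 0.708, -0.003]
wrist_force: [-0.3, 0.4, 0.0]
grip_width: 1.0
finger_force: 0.0
```

>>> arm_command(
  series=[
    [44, -138, 50, 0, 0, 0, 1],
    [44, -138, 50, 0, 0, 0, 1],
    [44, -138, 50, 0, 0, 0, 1],
    [44, -138, 50, 0, 0, 0, 1],
    [44, -138, 50, 0, 0, 0, 1],
  ],
)

```text
clock: 0.98
tcp_pos: [0.4454, 0.0889, 0.3034]
orientation: [-0.002, 0.706, 0.708, -0.003]
wrist_force: [-0.7, 0.0, -0.6]
grip_width: 0.998
finger_force: 0.0
```

```bash
cat >> h.py <<'E'
def look(name,tag,zmin=.01,zmax=.16,amin=150):
    i=manip.get_image(name);cv2.imwrite(f"pics/{tag}.png",i["color"]);P,ray,c=cloud(i);Z=P[...,2]
    ws=(P[...,0]>.3)&(P[...,0]<1.05)&(abs(P[...,1])<.5)&(i["range_z"]>0)
    print("tcp",manip.get_state()["tcp_pos"].round(4))
    for m,s,ce in comps(ws&(Z>zmin)&(Z<zmax),amin):
        p=P[m]; zt=np.percentile(p[:,2],98); top=p[p[:,2]>zt-.004]
        print(" obj",ce.round(),s[4],"zt",zt.round(3),"all",rect(p),"top",rect(top))
E
python3 -c "
from h import *
look('wrist','w1')"
```

```text
tcp [0.4484 0.0886 0.3043]
 obj [358.  67.] 330 zt 0.032 all (array([0.5268, 0.1903]), array([0.0121, 0.0154]), 126.7) top (array([0.5266, 0.1915]), array([0.0109, 0.0115]), 126.2)
 obj [116. 160.] 6833 zt 0.056 all (array([0.3331, 0.1145]), array([0.066 , 0.0837]), 89.9) top (array([0.3241, 0.115 ]), array([0.0356, 0.0363]), 38.0)
 obj [257. 191.] 6864 zt 0.056 all (array([0.4484, 0.0873]), array([0.0832, 0.0836]), 76.4) top (array([0.4482, 0.0873]), array([0.0351, 0.036 ]), 90.6)
 obj [151. 248.] 1723 zt 0.159 all (array([0.3942, 0.0933]), array([0.0118, 0.0231]), 133.3) top (array([0.3942, 0.0939]), array([0.0111, 0.0224]), 135.0)
 obj [351. 253.] 2114 zt 0.159 all (array([0.5127, 0.0443]), array([0.0216, 0.1172]), 107.0) top (array([0.4957, 0.0944]), array([0.0116, 0.0221]), 42.8)
 obj [253. 339.] 1364 zt 0.021 all (array([ 0.445 , -0.0721]), array([0.0344, 0.051 ]), 179.7) top (array([ 0.4452, -0.0721]), array([0.0344, 0.0502]), 179.7)
```

View pics/w1.png

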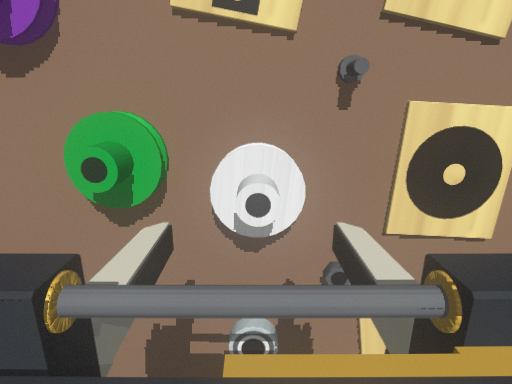

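The close view shows the plain aluminium pulley centred between the fingers at (257,191), with the green decoy at (116,160) clear of the left finger.

>>> arm_command(
  series=[
    [0, -1, 30, 0, 0, 0, 1],
    [0, -1, 60, 0, 0, 0, 1],
    [0, -1, 80, 0, 0, 0, 1],
    [0, -1, 93, 0, 0, 0, 1],
    [0, -1, 93, 0, 0, 0, 1],
  ],
)

```text
clock: 1.45
tcp_pos: [0.4506, 0.0878, 0.2095]
orientation: [-0.0, 0.707, 0.707, -0.001]
wrist_force: [-0.0, -0.6, 0.1]
grip_width: 0.997
finger_force: 0.0
```

>>> arm_command(
  series=[
    [0, 0, 0, 0, 0, 0, -1],
    [0, 0, 0, 0, 0, 0, -1],
    [0, 0, 0, 0, 0, 0, -1],
    [0, 0, 0, 0, 0, 0, -1],
    [0, 0, 0, 0, 0, 0, -1],
  ],
)

```text
clock: 1.87
tcp_pos: [0.4493, 0.088, 0.2125]
orientation: [0.0, 0.707, 0.707, 0.001]
wrist_force: [-0.7, 0.7, 0.4]
grip_width: 0.69
finger_force: 0.0
```

>>> arm_command(
  series=[
    [0, 0, 0, 0, 0, 0, -1],
    [0, 0, 0, 0, 0, 0, -1],
    [0, 0, 0, 0, 0, 0, -1],
    [0, 0, 0, 0, 0, 0, -1],
    [0, 0, 0, 0, 0, 0, -1],
  ],
)

```text
clock: 2.28
tcp_pos: [0.4488, 0.088, 0.2118]
orientation: [-0.0, 0.707, 0.707, -0.0]
wrist_force: [-0.7, 0.0, 3.0]
grip_width: 0.383
finger_force: 40.0
```

>>> arm_command(
  series=[
    [0, 0, -15, 0, 0, 0, -1],
    [0, 0, -35, 0, 0, 0, -1],
    [0, 0, -50, 0, 0, 0, -1],
    [2, 20, -50, 0, 0, 0, -1],
    [4, 45, -50, 0, 0, 0, -1],
  ],
)

```text
clock: 2.7
tcp_pos: [0.4929, 0.0919, 0.2625]
orientation: [-0.0, 0.707, 0.707, -0.001]
wrist_force: [0.6, -1.1, -5.1]
grip_width: 0.384
finger_force: 40.0
```

>>> arm_command(
  series=[
    [2, 30, 0, 0, 0, 0, -1],
    [5, 65, 0, 0, 0, 0, -1],
    [8, 100, 0, 0, 0, 0, -1],
    [10, 125, 0, 0, 0, 0, -1],
    [10, 134, 0, 0, 0, 0, -1],
  ],
)

```text
clock: 3.12
tcp_pos: [0.6314, 0.1023, 0.2612]
orientation: [0.001, 0.707, 0.707, 0.001]
wrist_force: [1.8, 0.8, -4.3]
grip_width: 0.378
finger_force: 40.0
```

>>> arm_command(
  series=[
    [0, 0, 5, 0, 0, 0, -1],
    [0, 0, 20, 0, 0, 0, -1],
    [0, 0, 30, 0, 0, 0, -1],
    [0, 0, 37, 0, 0, 0, -1],
    [0, 0, 37, 0, 0, 0, -1],
  ],
)

```text
clock: 3.53
tcp_pos: [0.6264, 0.1019, 0.2227]
orientation: [-0.001, 0.707, 0.707, -0.002]
wrist_force: [0.3, 0.1, -4.4]
grip_width: 0.38
finger_force: 40.0
```

>>> arm_command(
  series=[
    [0, 1, 3, 0, 0, 0, -1],
    [0, 1, 6, 0, 0, 0, -1],
    [0, 1, 7, 0, 0, 0, -1],
    [0, 1, 8, 0, 0, 0, -1],
    [0, 1, 8, 0, 0, 0, -1],
  ],
)

```text
clock: 3.95
tcp_pos: [0.629, 0.102, 0.2179]
orientation: [0.0, 0.707, 0.707, 0.0]
wrist_force: [-1.9, -0.6, 4.3]
grip_width: 0.383
finger_force: 40.0
```

>>> arm_command(
  series=[
    [0, 0, 0, 0, 0, 0, 1],
    [0, 0, 0, 0, 0, 0, 1],
    [0, 0, 0, 0, 0, 0, 1],
    [0, 0, -3, 0, 0, 0, 1],
    [0, 0, -30, 0, 0, 0, 1],
  ],
)

```text
clock: 4.37
tcp_pos: [0.6279, 0.1019, 0.2436]
orientation: [-0.002, 0.707, 0.707, -0.003]
wrist_force: [0.2, -1.1, -0.1]
grip_width: 0.691
finger_force: 0.0
```

>>> arm_command(
  series=[
    [0, 0, -38, 0, 0, 0, 1],
    [-20, -20, -48, 0, 0, 0, 1],
    [-46, -46, -48, 0, 0, 0, 1],
    [-72, -72, -48, 0, 0, 0, 1],
    [-97, -97, -48, 0, 0, 0, 1],
  ],
)

```text
clock: 4.78
tcp_pos: [0.5308, 0.0041, 0.2954]
orientation: [0.0, 0.707, 0.707, 0.0]
wrist_force: [0.6, -0.3, -0.3]
grip_width: 0.992
finger_force: 0.0
```

>>> arm_command(
  series=[
    [-26, -26, 0, 0, 0, 0, 1],
    [-52, -52, 0, 0, 0, 0, 1],
    [-75, -75, 0, 0, 0, 0, 1],
    [-85, -85, 0, 0, 0, 0, 1],
    [-85, -85, 0, 0, 0, 0, 1],
  ],
)

```text
clock: 5.2
tcp_pos: [0.4448, -0.0823, 0.2951]
orientation: [-0.0, 0.709, 0.706, -0.001]
wrist_force: [-0.5, 0.1, -0.6]
grip_width: 1.003
finger_force: 0.0
```

```bash
python3 -c "
from h import *
look('wrist','w2')"
```

```text
tcp [ 0.4467 -0.0809  0.2951]
 obj [490.   5.] 491 zt 0.03 all (array([0.6237, 0.0621]), array([0.0066, 0.0387]), 171.1) top (array([0.621, 0.061]), array([0.0041, 0.0195]), 178.8)
 obj [356.  95.] 794 zt 0.016 all (array([ 0.5293, -0.0021]), array([0.0228, 0.027 ]), 0.2) top (array([ 0.5293, -0.0022]), array([0.0226, 0.027 ]), 179.8)
 obj [253. 190.] 2753 zt 0.021 all (array([ 0.4452, -0.0811]), array([0.0503, 0.0512]), 89.9) top (array([ 0.4452, -0.0811]), array([0.0503, 0.0512]), 89.9)
 obj [147. 252.] 2259 zt 0.159 all (array([ 0.3943, -0.0771]), array([0.0118, 0.0232]), 133.9) top (array([ 0.3925, -0.0746]), array([0.0089, 0.0196]), 146.5)
 obj [358. 252.] 2266 zt 0.159 all (array([ 0.5125, -0.1255]), array([0.0201, 0.1131]), 106.7) top (array([ 0.497, -0.075]), array([0.0087, 0.019 ]), 33.2)
 obj [262. 350.] 317 zt 0.015 all (array([ 0.4469, -0.2529]), array([0.0135, 0.0535]), 1.2) top (array([ 0.4475, -0.2526]), array([0.0132, 0.0522]), 0.8)
 obj [119. 367.] 379 zt 0.036 all (array([ 0.309 , -0.2729]), array([0.0064, 0.0345]), 109.2) top (array([ 0.3068, -0.2618]), array([0.0065, 0.0085]), 149.1)
```

>>> arm_command(
  series=[
    [-1, 0, 35, 0, 0, 0, 1],
    [-1, 0, 70, 0, 0, 0, 1],
    [-1, 0, 90, 0, 0, 0, 1],
    [-1, 0, 100, 0, 0, 0, 1],
    [-1, 0, 105, 0, 0, 0, 1],
  ],
)

```text
clock: 5.67
tcp_pos: [0.4475, -0.0795, 0.1908]
orientation: [-0.003, 0.706, 0.708, -0.002]
wrist_force: [-0.4, -0.4, 0.9]
grip_width: 1.002
finger_force: 0.0
```

>>> arm_command(
  series=[
    [0, 0, 1, 0, 0, 0, -1],
    [0, 0, 1, 0, 0, 0, -1],
    [0, 0, 1, 0, 0, 0, -1],
    [0, 0, 1, 0, 0, 0, -1],
    [0, 0, 1, 0, 0, 0, -1],
  ],
)

```text
clock: 6.08
tcp_pos: [0.4469, -0.0809, 0.1924]
orientation: [-0.001, 0.707, 0.707, -0.001]
wrist_force: [0.1, -0.2, -0.1]
grip_width: 0.691
finger_force: 0.0
```

>>> arm_command(
  series=[
    [0, 0, 0, 0, 0, 0, -1],
    [0, 0, 0, 0, 0, 0, -1],
    [0, 0, 0, 0, 0, 0, -1],
    [0, 0, 0, 0, 0, 0, -1],
  ],
)

```text
clock: 6.42
tcp_pos: [0.4466, -0.081, 0.1921]
orientation: [-0.001, 0.707, 0.707, -0.001]
wrist_force: [-0.4, 1.0, 5.2]
grip_width: 0.552
finger_force: 40.0
```

>>> arm_command(
  series=[
    [0, 0, -15, 0, 0, 0, -1],
    [0, 0, -35, 0, 0, 0, -1],
    [0, 0, -45, 0, 0, 0, -1],
    [-2, 20, -45, 0, 0, 0, -1],
    [-4, 45, -45, 0, 0, 0, -1],
  ],
)

```text
clock: 6.83
tcp_pos: [0.4908, -0.0852, 0.2375]
orientation: [-0.002, 0.707, 0.707, -0.002]
wrist_force: [0.5, 0.7, -1.5]
grip_width: 0.548
finger_force: 40.0
```

>>> arm_command(
  series=[
    [-3, 30, 0, 0, 0, 0, -1],
    [-7, 65, 0, 0, 0, 0, -1],
    [-11, 100, 0, 0, 0, 0, -1],
    [-13, 120, 0, 0, 0, 0, -1],
    [-13, 125, 0, 0, 0, 0, -1],
  ],
)

```text
clock: 7.25
tcp_pos: [0.62, -0.0985, 0.2359]
orientation: [-0.001, 0.707, 0.707, 0.0]
wrist_force: [0.5, -0.3, -1.6]
grip_width: 0.548
finger_force: 40.0
```

>>> arm_command(
  series=[
    [0, 0, 8, 0, 0, 0, -1],
    [0, 0, 22, 0, 0, 0, -1],
    [0, 0, 32, 0, 0, 0, -1],
    [0, 0, 35, 0, 0, 0, -1],
    [0, 0, 35, 0, 0, 0, -1],
  ],
)

```text
clock: 7.67
tcp_pos: [0.6153, -0.0978, 0.1998]
orientation: [-0.003, 0.707, 0.707, -0.002]
wrist_force: [-0.2, 1.4, -1.6]
grip_width: 0.548
finger_force: 40.0
```

>>> arm_command(
  series=[
    [0, 0, 2, 0, 0, 0, -1],
    [0, 0, 3, 0, 0, 0, -1],
    [0, 0, 4, 0, 0, 0, -1],
    [0, 0, 5, 0, 0, 0, -1],
    [0, 0, 5, 0, 0, 0, -1],
  ],
)

```text
clock: 8.08
tcp_pos: [0.6165, -0.0978, 0.1981]
orientation: [-0.001, 0.707, 0.707, -0.001]
wrist_force: [-4.1, 1.2, 15.5]
grip_width: 0.554
finger_force: 40.0
```

>>> arm_command(
  series=[
    [0, 0, -2, 0, 0, 0, 1],
    [0, 0, -2, 0, 0, 0, 1],
    [0, 0, -2, 0, 0, 0, 1],
    [0, 0, -3, 0, 0, 0, 1],
    [0, 0, -30, 0, 0, 0, 1],
  ],
)

```text
clock: 8.5
tcp_pos: [0.6155, -0.0977, 0.2226]
orientation: [-0.004, 0.707, 0.707, -0.003]
wrist_force: [-0.3, -0.1, 0.6]
grip_width: 0.858
finger_force: 0.0
```

>>> arm_command(
  series=[
    [0, 0, -35, 0, 0, 0, 1],
    [-10, -10, -60, 0, 0, 0, 1],
    [-36, -32, -75, 0, 0, 0, 1],
    [-62, -55, -75, 0, 0, 0, 1],
    [-88, -78, -75, 0, 0, 0, 1],
  ],
)

```text
clock: 8.92
tcp_pos: [0.5385, -0.1866, 0.3026]
orientation: [-0.0, 0.707, 0.708, -0.001]
wrist_force: [-0.0, -0.2, 0.2]
grip_width: 1.0
finger_force: 0.0
```

>>> arm_command(
  series=[
    [-27, -24, 0, 0, 0, 0, 1],
    [-54, -48, 0, 0, 0, 0, 1],
    [-80, -71, 0, 0, 0, 0, 1],
    [-100, -89, 0, 0, 0, 0, 1],
    [-100, -89, 0, 0, 0, 0, 1],
  ],
)

```text
clock: 9.33
tcp_pos: [0.4458, -0.2905, 0.3015]
orientation: [-0.002, 0.71, 0.705, -0.003]
wrist_force: [-1.1, 0.2, 0.2]
grip_width: 0.996
finger_force: 0.0
```

```bash
python3 -c "
from h import *
look('wrist','w3')
print('scene');look('scene','s3')"
```

```text
tcp [ 0.4479 -0.2885  0.3016]
 obj [365.  61.] 621 zt 0.014 all (array([ 0.5361, -0.1838]), array([0.0122, 0.0317]), 42.6) top (array([ 0.5362, -0.1838]), array([0.0122, 0.0316]), 42.6)
 obj [460. 195.] 7105 zt 0.06 all (array([ 0.6201, -0.292 ]), array([0.0375, 0.1104]), 39.4) top (array([ 0.6203, -0.2924]), array([0.0341, 0.0357]), 38.8)
 obj [257. 183.] 5090 zt 0.048 all (array([ 0.4477, -0.2874]), array([0.0659, 0.0661]), 105.0) top (array([ 0.4476, -0.287 ]), array([0.0388, 0.0389]), 2.3)
 obj [117. 225.] 5560 zt 0.158 all (array([ 0.3496, -0.3107]), array([0.0991, 0.1058]), 90.0) top (array([ 0.3943, -0.2844]), array([0.0107, 0.0222]), 137.3)
 obj [355. 249.] 1876 zt 0.159 all (array([ 0.4954, -0.2862]), array([0.0119, 0.023 ]), 46.5) top (array([ 0.496 , -0.2851]), array([0.0107, 0.0215]), 42.3)
 obj [362. 338.] 1299 zt 0.059 all (array([ 0.5446, -0.4393]), array([0.0142, 0.0442]), 52.2) top (array([ 0.553 , -0.4274]), array([0.0049, 0.0195]), 12.1)
scene
tcp [ 0.4494 -0.287   0.3017]
 obj [398. 151.] 607 zt 0.085 all (array([0.5569, 0.4437]), array([0.0656, 0.0667]), 104.5) t
[... 912 characters left out ...]
08]), 125.1) top (array([ 0.6192, -0.0977]), array([0.049 , 0.0501]), 174.1)
 obj [324. 278.] 715 zt 0.025 all (array([0.7639, 0.0182]), array([0.0233, 0.2161]), 85.9) top (array([ 0.7594, -0.0406]), array([0.017 , 0.0965]), 87.0)
 obj [183. 288.] 846 zt 0.059 all (array([ 0.6233, -0.2928]), array([0.0373, 0.1099]), 37.3) top (array([ 0.6226, -0.2932]), array([0.0335, 0.0365]), 36.0)
 obj [101. 297.] 825 zt 0.118 all (array([ 0.5719, -0.4513]), array([0.0452, 0.0555]), 94.1) top (array([ 0.5654, -0.4522]), array([0.0068, 0.0069]), 24.4)
 obj [224. 347.] 1643 zt 0.028 all (array([ 0.7969, -0.2902]), array([0.0872, 0.2073]), 104.0) top (array([ 0.7889, -0.291 ]), array([0.0847, 0.2038]), 98.7)
```

>>> arm_command(
  series=[
    [-1, -1, 35, 0, 0, 0, 1],
    [-1, -1, 70, 0, 0, 0, 1],
    [-1, -1, 90, 0, 0, 0, 1],
    [-1, -1, 97, 0, 0, 0, 1],
    [-1, -1, 98, 0, 0, 0, 1],
  ],
)

```text
clock: 9.85
tcp_pos: [0.4494, -0.2856, 0.2022]
orientation: [-0.003, 0.706, 0.708, -0.001]
wrist_force: [-0.6, -0.5, 1.1]
grip_width: 1.001
finger_force: 0.0
```

>>> arm_command(
  series=[
    [0, 0, 0, 0, 0, 0, -1],
    [0, 0, 0, 0, 0, 0, -1],
    [0, 0, 0, 0, 0, 0, -1],
    [0, 0, 0, 0, 0, 0, -1],
    [0, 0, 0, 0, 0, 0, -1],
  ],
)

```text
clock: 10.27
tcp_pos: [0.4488, -0.2872, 0.2046]
orientation: [-0.001, 0.707, 0.707, -0.001]
wrist_force: [0.2, -0.2, -0.0]
grip_width: 0.689
finger_force: 0.0
```

>>> arm_command(
  series=[
    [0, 0, 0, 0, 0, 0, -1],
    [0, 0, 0, 0, 0, 0, -1],
    [0, 0, 0, 0, 0, 0, -1],
    [0, 0, 0, 0, 0, 0, -1],
    [0, 0, 0, 0, 0, 0, -1],
  ],
)

```text
clock: 10.68
tcp_pos: [0.4486, -0.287, 0.2038]
orientation: [-0.002, 0.707, 0.707, -0.001]
wrist_force: [-1.4, -0.5, 3.3]
grip_width: 0.43
finger_force: 40.0
```

>>> arm_command(
  series=[
    [0, 0, -15, 0, 0, 0, -1],
    [0, 0, -40, 0, 0, 0, -1],
    [0, 0, -65, 0, 0, 0, -1],
    [0, 0, -85, 0, 0, 0, -1],
    [0, 0, -90, 0, 0, 0, -1],
  ],
)

```text
clock: 11.1
tcp_pos: [0.4493, -0.2872, 0.296]
orientation: [-0.0, 0.707, 0.707, -0.001]
wrist_force: [0.8, -0.5, -4.5]
grip_width: 0.421
finger_force: 40.0
```

>>> arm_command(
  series=[
    [19, 5, 0, 0, 0, 0, -1],
    [53, 15, 0, 0, 0, 0, -1],
    [91, 26, 0, 0, 0, 0, -1],
    [130, 37, 0, 0, 0, 0, -1],
    [168, 48, 0, 0, 0, 0, -1],
  ],
)

```text
clock: 11.52
tcp_pos: [0.4968, -0.1175, 0.2925]
orientation: [-0.002, 0.707, 0.707, -0.002]
wrist_force: [0.8, -0.3, -4.3]
grip_width: 0.426
finger_force: 40.0
```

>>> arm_command(
  series=[
    [38, 11, 0, 0, 0, 0, -1],
    [77, 22, 0, 0, 0, 0, -1],
    [115, 33, 0, 0, 0, 0, -1],
    [154, 44, 0, 0, 0, 0, -1],
    [192, 54, 0, 0, 0, 0, -1],
  ],
)

```text
clock: 11.93
tcp_pos: [0.5509, 0.0751, 0.2921]
orientation: [-0.002, 0.707, 0.707, -0.002]
wrist_force: [0.4, -0.5, -4.1]
grip_width: 0.427
finger_force: 40.0
```

>>> arm_command(
  series=[
    [38, 11, 0, 0, 0, 0, -1],
    [77, 22, 0, 0, 0, 0, -1],
    [115, 33, 0, 0, 0, 0, -1],
    [144, 41, 0, 0, 0, 0, -1],
    [164, 46, 0, 0, 0, 0, -1],
  ],
)

```text
clock: 12.35
tcp_pos: [0.5967, 0.2411, 0.2917]
orientation: [-0.002, 0.706, 0.708, -0.001]
wrist_force: [0.6, 0.8, -4.4]
grip_width: 0.424
finger_force: 40.0
```

>>> arm_command(
  series=[
    [20, 6, 0, 0, 0, 0.115, -1],
    [40, 11, 0, 0, 0, 0.23, -1],
    [49, 14, 0, 0, 0, 0.345, -1],
    [49, 14, 0, 0, 0, 0.462, -1],
    [49, 14, 0, 0, 0, 0.462, -1],
  ],
)

```text
clock: 12.77
tcp_pos: [0.6102, 0.2872, 0.2914]
orientation: [-0.001, 0.851, 0.525, -0.003]
wrist_force: [0.5, 0.0, -4.8]
grip_width: 0.421
finger_force: 40.0
```

```bash
python3 -c "
from h import *
s=manip.get_state();print(s['orientation'],s['q'].round(2));look('side','d4',.06,.16)"
```

```text
[-0.00105434  0.85104467  0.52508548 -0.00266179] [-0.5   0.67 -0.04  1.81  0.04  0.67 -1.03]
tcp [0.6103 0.2863 0.2916]
 obj [282.  95.] 153 zt 0.128 all (array([ 0.5581, -0.4438]), array([0.0363, 0.0502]), 29.9) top (array([ 0.5638, -0.4499]), array([0.0034, 0.0071]), 120.6)
 obj [133. 227.] 499 zt 0.135 all (array([0.6049, 0.2878]), array([0.0667, 0.0677]), 168.0) top (array([0.5772, 0.3041]), array([0.0046, 0.0168]), 64.7)
 obj [ 39. 257.] 1102 zt 0.159 all (array([0.7017, 0.4732]), array([0.0274, 0.0616]), 72.1) top (array([0.7091, 0.4715]), array([0.0123, 0.0602]), 72.1)
 obj [105. 287.] 598 zt 0.088 all (array([0.5519, 0.445 ]), array([0.0655, 0.0666]), 130.5) top (array([0.5522, 0.4448]), array([0.0652, 0.0663]), 126.0)
```

>>> arm_command(
  series=[
    [0, 0, 25, 0, 0, 0, -1],
    [0, 0, 50, 0, 0, 0, -1],
    [0, 0, 68, 0, 0, 0, -1],
    [0, 0, 76, 0, 0, 0, -1],
    [0, 0, 79, 0, 0, 0, -1],
  ],
)

```text
clock: 13.23
tcp_pos: [0.6101, 0.2851, 0.2121]
orientation: [-0.001, 0.85, 0.527, -0.003]
wrist_force: [-0.3, -0.3, -4.1]
grip_width: 0.426
finger_force: 40.0
```

>>> arm_command(
  series=[
    [0, 0, 2, 0, 0, 0, -1],
    [0, 0, 3, 0, 0, 0, -1],
    [0, 0, 4, 0, 0, 0, -1],
    [0, 0, 5, 0, 0, 0, -1],
    [0, 0, 5, 0, 0, 0, -1],
  ],
)

```text
clock: 13.65
tcp_pos: [0.6107, 0.2861, 0.2099]
orientation: [-0.001, 0.85, 0.527, -0.001]
wrist_force: [-0.3, -0.4, -4.6]
grip_width: 0.424
finger_force: 40.0
```

Not yet in contact; a little lower.

>>> arm_command(
  series=[
    [0, 0, 1, 0, 0, 0, -1],
    [0, 0, 2, 0, 0, 0, -1],
    [0, 0, 2, 0, 0, 0, -1],
    [0, 0, 2, 0, 0, 0, -1],
  ],
)

```text
clock: 13.98
tcp_pos: [0.6107, 0.286, 0.2098]
orientation: [-0.001, 0.85, 0.526, -0.001]
wrist_force: [-4.7, -1.6, 16.5]
grip_width: 0.42
finger_force: 40.0
```

>>> arm_command(
  series=[
    [0, 0, -2, 0, 0, 0, 1],
    [0, 0, -2, 0, 0, 0, 1],
    [0, 0, -2, 0, 0, 0, 1],
    [0, 0, -3, 0, 0, 0, 1],
    [0, 0, -30, 0, 0, 0, 1],
  ],
)

```text
clock: 14.4
tcp_pos: [0.6094, 0.2856, 0.2334]
orientation: [-0.001, 0.85, 0.527, -0.005]
wrist_force: [-0.3, 0.3, 0.1]
grip_width: 0.735
finger_force: 0.0
```

>>> arm_command(
  series=[
    [0, 0, -35, 0, 0, 0, 1],
    [0, 0, -60, 0, 0, 0, 1],
    [-36, 19, -65, 0, 0, 0, 1],
    [-72, 38, -65, 0, 0, 0, 1],
    [-108, 57, -65, 0, 0, 0, 1],
  ],
)

```text
clock: 14.82
tcp_pos: [0.6137, 0.1634, 0.3031]
orientation: [-0.001, 0.85, 0.527, -0.001]
wrist_force: [0.5, -0.2, -1.4]
grip_width: 0.998
finger_force: 0.0
```

>>> arm_command(
  series=[
    [-36, 19, 0, 0, 0, 0, 1],
    [-72, 38, 0, 0, 0, 0, 1],
    [-108, 57, 0, 0, 0, 0, 1],
    [-144, 76, 0, 0, 0, 0, 1],
    [-180, 95, 0, 0, 0, 0, 1],
  ],
)

```text
clock: 15.23
tcp_pos: [0.6185, -0.0415, 0.3021]
orientation: [-0.001, 0.85, 0.527, -0.002]
wrist_force: [-0.1, -0.1, 0.7]
grip_width: 1.002
finger_force: 0.0
```

>>> arm_command(
  series=[
    [-36, 19, 0, 0, 0, 0, 1],
    [-72, 38, 0, 0, 0, 0, 1],
    [-108, 57, 0, 0, 0, 0, 1],
    [-144, 76, 0, 0, 0, 0, 1],
    [-180, 95, 0, 0, 0, 0, 1],
  ],
)

```text
clock: 15.65
tcp_pos: [0.6233, -0.2452, 0.302]
orientation: [-0.001, 0.85, 0.526, -0.002]
wrist_force: [0.7, -0.3, 0.5]
grip_width: 1.001
finger_force: 0.0
```

>>> arm_command(
  series=[
    [-25, 13, 0, 0, 0, 0.115, 1],
    [-44, 22, 0, 0, 0, 0.23, 1],
    [-44, 22, 0, 0, 0, 0.345, 1],
    [-44, 22, 0, 0, 0, 0.454, 1],
    [-44, 22, 0, 0, 0, 0.454, 1],
  ],
)

```text
clock: 16.07
tcp_pos: [0.6236, -0.2926, 0.3017]
orientation: [-0.001, 0.948, 0.319, -0.002]
wrist_force: [0.4, 0.4, 0.4]
grip_width: 1.0
finger_force: 0.0
```

```bash
python3 -c "
from h import *
s=manip.get_state();print(s['orientation'],s['q'].round(2));look('wrist','w5');print('side');look('side','d5')"
```

```text
[-8.00805895e-04  9.47739228e-01  3.19039128e-01 -1.93637103e-03] [ 0.35  0.67  0.02  1.77 -0.01  0.71 -0.55]
tcp [ 0.6237 -0.2921  0.3018]
 obj [261.  12.] 946 zt 0.029 all (array([ 0.7423, -0.2095]), array([0.0248, 0.0262]), 99.7) top (array([ 0.7372, -0.2131]), array([0.0173, 0.0309]), 127.5)
 obj [418.  55.] 7908 zt 0.028 all (array([ 0.7918, -0.3287]), array([0.0257, 0.2159]), 100.0) top (array([ 0.791 , -0.3275]), array([0.0193, 0.1878]), 100.1)
 obj [52. 53.] 4287 zt 0.027 all (array([ 0.6167, -0.0988]), array([0.0509, 0.0523]), 106.9) top (array([ 0.6168, -0.0984]), array([0.0505, 0.0525]), 127.3)
 obj [251. 187.] 4919 zt 0.06 all (array([ 0.6215, -0.2921]), array([0.0359, 0.1093]), 38.3) top (array([ 0.6214, -0.2919]), array([0.0335, 0.0358]), 38.1)
 obj [101. 191.] 459 zt 0.014 all (array([ 0.5366, -0.1838]), array([0.0131, 0.0322]), 40.0) top (array([ 0.5364, -0.1837]), array([0.0131, 0.0321]), 41.2)
 obj [150. 249.] 1847 zt 0.159 all (array([ 0.5961, -0.2492]), array([0.0118, 0.0231]), 80.0) top (array([ 0.5967, -0.248 ]), array([0.0103, 0.0216]), 86.2)
 obj [355. 249.] 1
[... 1337 characters left out ...]
y([0.0789, 0.083 ]), 45.9) top (array([0.6271, 0.101 ]), array([0.0349, 0.0357]), 123.2)
 obj [269. 238.] 603 zt 0.056 all (array([0.3328, 0.1166]), array([0.0654, 0.084 ]), 89.9) top (array([0.3235, 0.1168]), array([0.0334, 0.0357]), 141.4)
 obj [138. 244.] 665 zt 0.054 all (array([0.6064, 0.2858]), array([0.0674, 0.0696]), 77.8) top (array([0.607 , 0.2873]), array([0.0359, 0.0392]), 129.7)
 obj [ 39. 258.] 1151 zt 0.159 all (array([0.7021, 0.4738]), array([0.0268, 0.063 ]), 72.5) top (array([0.7102, 0.4717]), array([0.01  , 0.0621]), 72.5)
 obj [108. 293.] 1201 zt 0.087 all (array([0.5522, 0.4451]), array([0.066 , 0.0662]), 86.1) top (array([0.5525, 0.4451]), array([0.0655, 0.0662]), 86.1)
```

View pics/w5.png

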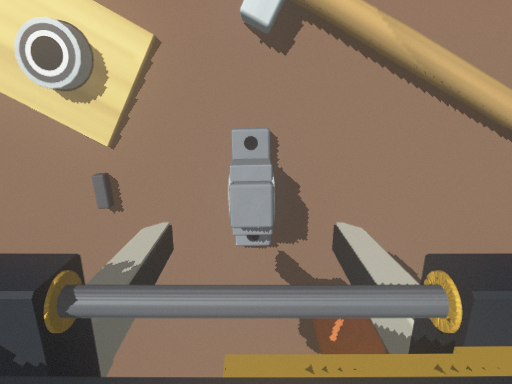

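The pillow block sits upright in the frame at (252,187), aligned between the fingers. The oil can (345,335) is well behind and clear of the right finger.

>>> arm_command(
  series=[
    [0, 0, 35, 0, 0, 0, 1],
    [0, 0, 70, 0, 0, 0, 1],
    [0, 0, 90, 0, 0, 0, 1],
    [0, 0, 96, 0, 0, 0, 1],
    [0, 0, 97, 0, 0, 0, 1],
  ],
)

```text
clock: 16.58
tcp_pos: [0.623, -0.2916, 0.2034]
orientation: [-0.002, 0.946, 0.323, -0.003]
wrist_force: [-0.0, 0.4, -0.2]
grip_width: 0.999
finger_force: 0.0
```

>>> arm_command(
  series=[
    [0, 0, 0, 0, 0, 0, -1],
    [0, 0, 0, 0, 0, 0, -1],
    [0, 0, 0, 0, 0, 0, -1],
    [0, 0, 0, 0, 0, 0, -1],
    [0, 0, 0, 0, 0, 0, -1],
  ],
)

```text
clock: 17.0
tcp_pos: [0.6235, -0.2923, 0.2061]
orientation: [-0.0, 0.947, 0.322, -0.001]
wrist_force: [0.1, -0.3, 0.4]
grip_width: 0.691
finger_force: 0.0
```

>>> arm_command(
  series=[
    [0, 0, 0, 0, 0, 0, -1],
    [0, 0, 0, 0, 0, 0, -1],
    [0, 0, 0, 0, 0, 0, -1],
    [0, 0, 0, 0, 0, 0, -1],
    [0, 0, 0, 0, 0, 0, -1],
  ],
)

```text
clock: 17.42
tcp_pos: [0.6232, -0.2921, 0.205]
orientation: [-0.001, 0.947, 0.322, -0.002]
wrist_force: [-0.2, 0.5, 1.0]
grip_width: 0.359
finger_force: 39.9
```

>>> arm_command(
  series=[
    [0, 0, 0, 0, 0, 0, -1],
    [0, 0, 0, 0, 0, 0, -1],
  ],
)

```text
clock: 17.58
tcp_pos: [0.6232, -0.2921, 0.2049]
orientation: [-0.001, 0.947, 0.322, -0.002]
wrist_force: [-0.4, 0.3, 1.2]
grip_width: 0.361
finger_force: 39.9
```

>>> arm_command(
  series=[
    [0, 0, -15, 0, 0, 0, -1],
    [0, 0, -40, 0, 0, -0.1, -1],
    [0, 0, -65, 0, 0, -0.22, -1],
    [0, 0, -90, 0, 0, -0.34, -1],
    [0, 0, -100, 0, 0, -0.46, -1],
  ],
)

```text
clock: 18.0
tcp_pos: [0.624, -0.2925, 0.3091]
orientation: [0.001, 0.847, 0.531, -0.001]
wrist_force: [1.0, -0.2, -4.5]
grip_width: 0.365
finger_force: 39.9
```

>>> arm_command(
  series=[
    [0, 0, 0, 0, 0, -0.11, -1],
    [0, 0, 0, 0, 0, -0.21, -1],
    [0, 0, 0, 0, 0, -0.275, -1],
    [0, 0, 0, 0, 0, -0.275, -1],
    [0, 0, 0, 0, 0, -0.275, -1],
  ],
)

```text
clock: 18.42
tcp_pos: [0.6233, -0.2925, 0.3053]
orientation: [-0.002, 0.769, 0.639, -0.002]
wrist_force: [-0.3, 0.5, -4.9]
grip_width: 0.366
finger_force: 39.9
```

>>> arm_command(
  series=[
    [18, -9, 0, 0, 0, 0, -1],
    [49, -26, 0, 0, 0, 0, -1],
    [82, -44, 0, 0, 0, 0, -1],
    [116, -61, 0, 0, 0, 0, -1],
    [149, -79, 0, 0, 0, 0, -1],
  ],
)

```text
clock: 18.83
tcp_pos: [0.5721, -0.13, 0.3055]
orientation: [-0.001, 0.769, 0.639, -0.001]
wrist_force: [0.4, 1.0, -5.1]
grip_width: 0.362
finger_force: 39.9
```

>>> arm_command(
  series=[
    [34, -18, 0, 0, 0, 0, -1],
    [67, -36, 0, 0, 0, 0, -1],
    [101, -53, 0, 0, 0, 0, -1],
    [134, -71, 0, 0, 0, 0, -1],
    [168, -89, 0, 0, 0, 0, -1],
  ],
)

```text
clock: 19.25
tcp_pos: [0.5147, 0.0512, 0.3059]
orientation: [-0.001, 0.769, 0.639, -0.001]
wrist_force: [0.7, 0.8, -5.0]
grip_width: 0.365
finger_force: 39.9
```

>>> arm_command(
  series=[
    [34, -18, 0, 0, 0, 0, -1],
    [67, -36, 0, 0, 0, 0, -1],
    [101, -53, 0, 0, 0, 0, -1],
    [134, -71, 0, 0, 0, 0, -1],
    [168, -89, 0, 0, 0, 0, -1],
  ],
)

```text
clock: 19.67
tcp_pos: [0.4573, 0.2327, 0.3062]
orientation: [-0.001, 0.769, 0.639, -0.001]
wrist_force: [0.5, -0.6, -3.9]
grip_width: 0.365
finger_force: 39.9
```

>>> arm_command(
  series=[
    [25, -13, 0, 0, 0, 0, -1],
    [45, -24, 0, 0, 0, 0, -1],
    [55, -29, 0, 0, 0, 0, -1],
    [55, -29, 0, 0, 0, 0, -1],
    [55, -29, 0, 0, 0, 0, -1],
  ],
)

```text
clock: 20.08
tcp_pos: [0.4394, 0.2903, 0.306]
orientation: [-0.001, 0.768, 0.64, -0.002]
wrist_force: [0.3, -1.3, -5.0]
grip_width: 0.365
finger_force: 39.9
```

```bash
python3 -c "
from h import *
s=manip.get_state();print(s['orientation'],s['q'].round(2));look('side','d6',.075,.2)"
```

```text
[-0.00113483  0.76820853  0.64019681 -0.00155077] [-0.6   0.51 -0.12  2.13  0.12  0.51 -1.  ]
tcp [0.4397 0.2893 0.306 ]
 obj [ 25. 235.] 2601 zt 0.196 all (array([0.789 , 0.4503]), array([0.0701, 0.208 ]), 163.1) top (array([0.7779, 0.4505]), array([0.0572, 0.0621]), 75.9)
 obj [185. 248.] 772 zt 0.174 all (array([0.4323, 0.314 ]), array([0.0614, 0.0683]), 14.4) top (array([0.4384, 0.2988]), array([0.0039, 0.0666]), 169.7)
 obj [105. 286.] 338 zt 0.088 all (array([0.5523, 0.4446]), array([0.065, 0.068]), 124.3) top (array([0.5523, 0.4446]), array([0.065, 0.068]), 124.3)
```

View pics/d6.png

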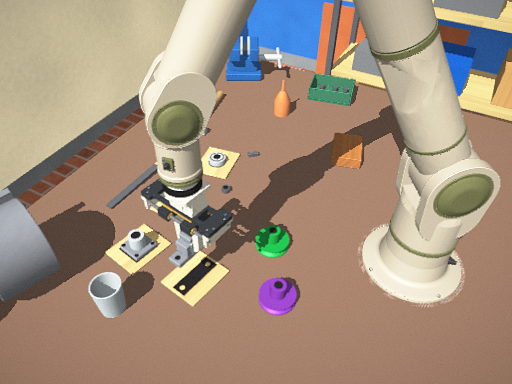

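The pillow block hangs level over its board, bar outline at (194,276); flange, bearing sit on theirs. Lowering.

>>> arm_command(
  series=[
    [0, 0, 25, 0, 0, 0, -1],
    [0, 0, 55, 0, 0, 0, -1],
    [0, 0, 76, 0, 0, 0, -1],
    [0, -1, 87, 0, 0, 0, -1],
    [0, -1, 90, 0, 0, 0, -1],
  ],
)

```text
clock: 20.55
tcp_pos: [0.4384, 0.2886, 0.2141]
orientation: [-0.001, 0.769, 0.639, -0.003]
wrist_force: [-0.5, -0.2, -4.7]
grip_width: 0.363
finger_force: 39.9
```

>>> arm_command(
  series=[
    [0, 0, 2, 0, 0, 0, -1],
    [0, 0, 3, 0, 0, 0, -1],
    [0, 0, 4, 0, 0, 0, -1],
    [0, 0, 4, 0, 0, 0, -1],
    [0, 0, 4, 0, 0, 0, -1],
  ],
)

```text
clock: 20.97
tcp_pos: [0.4383, 0.2906, 0.2127]
orientation: [-0.001, 0.768, 0.64, -0.001]
wrist_force: [0.3, -0.2, -4.8]
grip_width: 0.363
finger_force: 39.9
```

>>> arm_command(
  series=[
    [0, 0, 1, 0, 0, 0, -1],
    [0, 0, 2, 0, 0, 0, -1],
    [0, 0, 3, 0, 0, 0, -1],
    [0, 0, 3, 0, 0, 0, -1],
  ],
)

```text
clock: 21.3
tcp_pos: [0.4381, 0.2908, 0.2108]
orientation: [-0.001, 0.768, 0.641, -0.0]
wrist_force: [-2.9, -1.4, 20.7]
grip_width: 0.366
finger_force: 39.9
```

Contact; release and retreat up and away.

>>> arm_command(
  series=[
    [0, 0, -2, 0, 0, 0, 1],
    [0, 0, -2, 0, 0, 0, 1],
    [0, 0, -2, 0, 0, 0, 1],
    [0, 0, -3, 0, 0, 0, 1],
    [0, 0, -30, 0, 0, 0, 1],
  ],
)

```text
clock: 21.72
tcp_pos: [0.4374, 0.2904, 0.2359]
orientation: [-0.002, 0.768, 0.641, -0.004]
wrist_force: [0.6, -0.5, -0.0]
grip_width: 0.673
finger_force: 0.0
```

>>> arm_command(
  series=[
    [0, 0, -35, 0, 0, 0, 1],
    [0, 0, -70, 0, 0, 0, 1],
    [0, 0, -100, 0, 0, 0, 1],
    [-35, 0, -120, 0, 0, 0, 1],
    [-70, 0, -130, 0, 0, 0, 1],
  ],
)

```text
clock: 22.13
tcp_pos: [0.4263, 0.2225, 0.3714]
orientation: [-0.001, 0.767, 0.641, 0.001]
wrist_force: [0.2, -1.6, -1.3]
grip_width: 0.985
finger_force: 0.0
```

>>> arm_command(
  series=[
    [-35, 0, 0, 0, 0, 0, 1],
    [-70, 0, 0, 0, 0, 0, 1],
    [-100, 0, 0, 0, 0, 0, 1],
    [-120, 0, 0, 0, 0, 0, 1],
    [-120, 0, 0, 0, 0, 0, 1],
  ],
)

```text
clock: 22.55
tcp_pos: [0.4033, 0.0998, 0.369]
orientation: [-0.001, 0.77, 0.639, -0.003]
wrist_force: [0.2, -0.6, -0.2]
grip_width: 1.0
finger_force: 0.0
```

```bash
python3 -c "
from h import *
look('side','d7');print('scene');look('scene','s7')"
```

```text
tcp [0.4041 0.1018 0.3691]
 obj [281. 102.] 353 zt 0.118 all (array([ 0.5572, -0.4407]), array([0.0414, 0.0548]), 31.7) top (array([ 0.5623, -0.4478]), array([0.004 , 0.0121]), 115.3)
 obj [203. 116.] 471 zt 0.029 all (array([ 0.8031, -0.3105]), array([0.089 , 0.2649]), 107.1) top (array([ 0.7708, -0.3128]), array([0.0847, 0.2539]), 89.6)
 obj [337. 143.] 205 zt 0.039 all (array([ 0.3194, -0.3231]), array([0.0386, 0.1383]), 90.0) top (array([ 0.3038, -0.3218]), array([0.0387, 0.1296]), 105.4)
 obj [157. 165.] 367 zt 0.026 all (array([0.7598, 0.0162]), array([0.0271, 0.2095]), 87.0) top (array([ 0.7539, -0.0375]), array([0.0174, 0.0919]), 86.2)
 obj [216. 159.] 187 zt 0.028 all (array([ 0.6166, -0.095 ]), array([0.0484, 0.0522]), 128.4) top (array([ 0.6151, -0.0958]), array([0.0418, 0.0492]), 111.4)
 obj [175. 196.] 672 zt 0.062 all (array([0.6251, 0.1033]), array([0.0825, 0.0827]), 129.9) top (array([0.626 , 0.1023]), array([0.0346, 0.0365]), 131.7)
 obj [269. 238.] 602 zt 0.056 all (array([0.3326, 0.1161]), array([0.0645, 0.085 ]), 89.6) top (array([0.3234, 0.1168]), array([0.0342, 
[... 1662 characters left out ...]
835]), 38.5) top (array([0.632 , 0.0998]), array([0.0328, 0.0373]), 141.0)
 obj [255. 251.] 361 zt 0.026 all (array([ 0.6194, -0.098 ]), array([0.0503, 0.0514]), 126.3) top (array([ 0.6185, -0.0975]), array([0.0474, 0.0499]), 88.9)
 obj [322. 279.] 677 zt 0.025 all (array([0.763 , 0.0086]), array([0.0247, 0.1965]), 85.6) top (array([ 0.7614, -0.0432]), array([0.019 , 0.0914]), 83.7)
 obj [101. 297.] 824 zt 0.118 all (array([ 0.5718, -0.4506]), array([0.044 , 0.0554]), 98.4) top (array([ 0.5647, -0.4529]), array([0.0059, 0.0068]), 96.3)
 obj [224. 347.] 1634 zt 0.028 all (array([ 0.7944, -0.2915]), array([0.0869, 0.2071]), 102.1) top (array([ 0.7941, -0.2895]), array([0.0853, 0.2032]), 102.7)
```

View pics/d7.png

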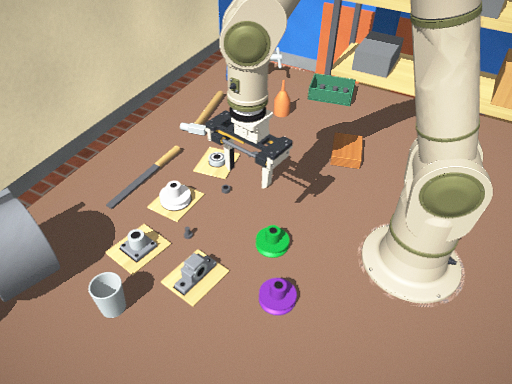

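All four parts stand on their own boards, at (216,159), (175,196), (138,245) and (194,271). They are within about 4 mm and 3° of the outlines; the tumbler and oil can have not moved.

```bash
python3 -c "
from workcell import manip
print(manip.finish_job())"
```

```text
the job is handed in; nothing more can be done
None
```

The job is handed in: all four parts sit flat on their own boards, within about 4 mm and 3° of their outlines by the final camera check, with the oil can and tumbler unmoved; the hand-in gave no pass/fail verdict.

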